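# Build up a bayonet work-support pillar

## Task

Build the work-support pillar: first set the longer of the two aluminium sections on the foot that is fixed to the side table and lock it with a quarter turn clockwise as far as it goes, then set the V-rest on top of that section and lock it the same way, so that the index dots of all three line up. Leave the shorter section and everything else on the benches standing where they are.

Things in the scene. Friction and masses are not known exactly. Their poses are not given: they have to be found in the camera images.
- pillar_foot: Fixed foot of the pillar on the side table (top at z = 5 mm): dark round flange 80 mm across, 10 mm thick, with a 50 mm aluminium boss whose flat top (the seat) is 30 mm above the origin and carries the male bayonet. Small dark index dots on the boss at its +x and -x. Looks the same after half a turn. Origin at the centre of its underside, z up.
- foot_seat (a point): Centre of the foot's seat, 30 mm above its origin, same axes. Male bayonet on it: stem 24 mm across, 24 mm tall, tapered in the last 5 mm; two lugs along +x and -x, 11 mm wide, out to 17.5 mm from the axis, 12 to 19 mm above the seat.
- long_section: The longer aluminium section, standing: barrel 50 mm across, 80 mm long, four full-length grip flats 54 mm across (normals +-x and +-y, each 24 mm wide), about 0.25 kg. Female bayonet inside its underside, male one on its top (total 104 mm). Dark index dots low on the +-x flats. Same after half a turn. Origin at the centre of its underside, z up.
- long_seat (a point): Centre of the long section's top seat, 80 mm above its origin, same axes; the same male bayonet as the foot's stands on it, lugs along the section's +-x.
- long_socket (a point): Mouth of the long section's female bayonet, at its origin. To enter: upper part turned 80 deg (1.40 rad) ANTICLOCKWISE, seen from above, of the lower part's yaw (or half a turn more), lowered straight down till its underside meets the seat. Play about 1.5 mm each way, 5 deg in yaw.
- head_socket (a point): Mouth of the V-rest's female bayonet, at its origin; same as the section's. To lock: turn CLOCKWISE 80 deg to a hard stop, where x axes and index dots of both parts line up (or up to 3 deg beyond). It does not turn the other way. Turns freely, no spring or wedge; 1.5 mm of vertical play stays.
- short_section: Spare, not needed, must be left standing: the shorter section, same as the long one but the barrel is 50 mm long, 74 mm in all. Origin at the centre of its underside, z up.
- rest_head: The V-rest, standing: aluminium barrel 50 mm across, 36 mm high, same four grip flats 54 mm across (normals +-x, +-y), index dots on +-x; on it a cork-lined wooden V cradle, trough along y, arms out to +-23 mm in x and +-20 mm in y, ending 60 mm above the origin. About 0.2 kg. Same after half a turn. Origin at the centre of its underside, z up.
- wax_tin: round yellow wax tin, 77 mm across, 31 mm high; a bystander, loose. Origin at its underside.
- glue_bottle: upright plastic glue bottle, 35x47 mm, 163 mm tall, in front of the fixed board of the carving vice, whose front edge runs at about x = 0.60 m; a bystander, loose. Origin at its underside.
- masking_tape: roll of masking tape lying flat, 98 mm across, 25 mm high; a bystander, loose. Origin at its underside.
- water_bottle: upright clear water bottle, 65 mm across, 207 mm tall; a bystander, loose. Origin at its underside.
- offcut: block of brown wood, 45x60x45 mm; a bystander, loose. Origin at its underside.
- pine_wedge: pale pine wedge, 200 mm long (along its y axis), 50 mm wide, 30 mm high; a bystander, loose. Origin at its underside.
- mallet_b: wooden mallet standing on its head, 62 mm across, 190 mm tall; a bystander, loose. Origin at its underside.
Not all that is in view belongs to the job. What is shaped like the long_section but green is not meant.

How it is judged:
By the outcome, as a careful person would: the job done as asked, in the order asked, and still so for the second after the job is handed in, with the robot touching nothing.
It also fails if it takes over 72 s, if anything falls off the work surface, if the arm or the gripper's body presses on something with over 40 N, if the wrist force passes 120 N, or if a joint passes its speed limit or range.

## Robot

A 6-joint arm with a two-finger parallel gripper is mounted at the origin on a cart in front of the work surface, level with it; the furniture and walls round the work are solid. World frame = base frame: x ahead of the robot, y to its left, z up, the work surface at z = 0. Lengths are in m, angles in rad, forces in N, time in s.
With the tool pointing down it reaches from about 0.425 to 0.95 m from the base axis. Payload 3.5 kg.
Tool frame: the origin (TCP) lies at the very end of the fingers, on their centre line; the grasp point (between the pads) lies 19 mm behind it; z points along the fingers, y is the line along which they close (so a half turn about z gives the same grasp; the last joint's range is limited). The gripper opens to 85 mm and grips with 20 to 120 N. Pads are 22 mm wide; open, the fingers measure 114 mm over their backs; the gripper's body (76 mm by 85 mm) begins 54 mm behind the grasp point. The pads swing forward as they close: fully open they stand 13 mm farther back than shut.
Start: joints at [1.061, 0.286, 1.577, -0, 1.279, -0.15], TCP at [0.238, 0.632, 0.231] pointing down, gripper open.
Joint ranges: [-2.77, 2.77], [-0.9, 2.22], [0.21, 2.48], [-1.53, 4.67], [0.24, 2.81], [-2.84, 2.84]. Speed limits (rad/s): [2.79, 2.79, 3.14, 3.14, 3.14, 3.14].

## Interface

Orientations are given as a unit quaternion [x, y, z, w].
In Python, from plant import get_state, read_camera, sign_off, recognise gives the robot as it stands.
- The arm moves only by the tool arm_command, never from a script. Its argument "steps" is a list of rows, each an object with "translation": the shift along the tool's x, y, z scaled (see below), a list of three; "twist": the turn, a rotation vector about the tool's x, y, z scaled (see below), a list of three; "fingers": the opening, from -1 (shut) to 1 (fully open). In form: [{"translation": [x, y, z], "twist": [rx, ry, rz], "fingers": fingers}, ...]. A call has 1 to 5 rows; each row is the pose to reach, as a shift and turn from the pose commanded when the call began, along the tool's axes at that moment; what a row does not reach only later rows make up. The controller multiplies each number of a shift by 75 cm and each number of a turn by 60 degrees. A row lasts 1/8 s, in which the tool goes at most 62.5 mm and 10.7 degrees, less where a joint would pass 70% of its speed; a pose out of reach is approached as far as the arm can. A call with a number of a shift or a turn outside -1 to 1 is refused whole. A call with a gripper value outside its range is refused whole. The fingers move at their own pace and stop on an object; "grip_force" is the grip in N (left out, the last holds). Time passes only in rows, so rows that repeat a pose let the fingers close. It gives the time, the measured TCP pose, the force, the opening and the grip force at its end, in the units of the state.
- get_state(): the state, without advancing time (a new reading comes with each control period).
- read_camera(name): name is "scene" or "top" or "wrist"; returns a dict with "pixels" (384x512x3 uint8, red, green, blue), "K" (3x3 intrinsics, pixels), "R" (3x3) and "t" (3): a world point X has camera coordinates R X + t; the wrist camera has in their place "T_tool_cam" (4x4, takes a point from camera to tool coordinates, whose origin is the TCP and whose axes are the flange's). Camera axes: x right, y down, z forward; pixel columns grow to the right and rows downward; lengths in m; the calibration is good to about 2 mm. A picture is of the moment at which its call begins: read the wrist's pose just before it. There is no depth.
- sign_off(): hands the job in; it is judged then, once.
Trained networks look in a picture, given as the dict that the camera call returned (one of the last four; its "shot" number tells which), for a name from the list of things; names that differ only in an ending like _2 or _b are one class to them, and where a whole thing is asked for, a point or a joint stands for the part that bears it (a point fixed in the world has none). Each returns a list of dicts, best first, with "conf" (0 to 1); they miss things now and then, are a little off and sometimes report something else, mostly with a low value. They report only what shows in the picture. A call takes as long as a camera call. They do not tell look-alikes from the thing itself.
- recognise(picture, query): "point" ([row, column] in pixels, amid what is visible of it).
The state is a dict: "time": time; "qpos": joint angles; "dq": joint speeds; "joint_efforts": joint torques, N m; "eef_pos": TCP position; "tcp_rot": TCP orientation; "contact_force": force on the tool from outside, world axes, zero at the start; "wrist_torque": the same for the moment, N m; "opening": opening from 0.0 (shut) to 1.0 (fully open); "finger_force": force on a finger pad.
Only numpy, scipy, OpenCV 4.12 (cv2) and the standard library are available. Lean on these libraries where they do the work, as an engineer would, in place of code of your own. Each camera call takes 0.05 s, during which the arm holds its last target. There are 200 camera calls.

## Working session

There is one attempt and no reset: what is moved stays moved. The work goes in short steps, Python scripts to look and compute and a tool call to move; the robot and the scene stay as the last step left them, time stands still between calls to the robot, and variables do not carry over. Pictures are saved under pics/ and viewed, at most 11 in all, crops included, and the job is handed in when it is done.

Besides the shell and the picture viewer there is one more tool, called after ">>>" by a JSON object that holds its "fn" and its "kwargs", one argument or row to a line. arm_command: Moves the arm, as the interface text tells. Shifts and turns lie within -1 to 1; 1 stands for 75 cm of shift or 60 degrees of turn. Its arguments: {"type":"object","properties":{"steps":{"type":"array"},"grip_force":{"type":"number"}},"required":["steps"]}

```bash
mkdir -p pics; ls
python3 - <<'E'
from plant import *
import cv2,numpy as np
s=get_state();print({k:np.round(v,3).tolist() for k,v in s.items()})
ims=[]
for n in ["scene","top"]:
    p=read_camera(n);print(n,p["K"].tolist(),np.round(p["R"],4).tolist(),np.round(p["t"],4).tolist())
    cv2.imwrite(f"pics/{n}0.png",p["pixels"][...,::-1])
    for q in ["pillar_foot","long_section","short_section","rest_head"]:
        print(q,[(np.round(d["point"],1).tolist(),round(d["conf"],2)) for d in recognise(p,q)][:5])
p=read_camera("wrist");print(p["K"].tolist(),np.round(p["T_tool_cam"],4).tolist())
cv2.imwrite("pics/wrist0.png",p["pixels"][...,::-1])
E
```

```text
pics
{'time': 0.0, 'qpos': [1.061, 0.287, 1.578, -0.0, 1.279, -0.15], 'dq': [-0.0, -0.001, -0.0, -0.001, -0.0, -0.001], 'joint_efforts': [-0.0, -40.6, -29.262, -0.0, 0.006, 0.0], 'eef_pos': [0.237, 0.631, 0.23], 'tcp_rot': [0.179, 0.984, -0.001, -0.0], 'contact_force': [0.229, -0.298, -0.572], 'wrist_torque': [0.014, -0.008, -0.015], 'finger_force': 0.0, 'opening': 0.998}
scene [[458.5838561818919, 0.0, 255.9942779027353], [0.0, 458.5838561818919, 190.7383907067396], [0.0, 0.0, 1.0]] [[0.8868, -0.462, 0.0082], [-0.1879, -0.3768, -0.907], [0.4222, 0.8028, -0.421]] [-0.4016, 0.1979, 1.2408]
pillar_foot [([248.3, 339.0], 0.86)]
long_section [([210.5, 225.6], 0.76), ([182.9, 247.0], 0.72)]
short_section [([205.4, 252.8], 0.86)]
rest_head []
top [[420.01248741924815, 0.0, 249.29361175573092], [0.0, 420.01248741924815, 192.43976292980744], [0.0, 0.0, 1.0]] [[0.007, -1.0, -0.0067], [-0.9915, -0.006, -0.1303], [0.1302, 0.0076, -0.9915]] [0.0841, 0.505, 1.2618]
pillar_foot [([167.8, 355.5], 0.63)]
long_section [([177.7, 202.9], 0.71), ([231.1, 257.1], 0.47)]
short_section [([201.6, 254.0], 0.69)]
rest_head [([216.7, 164.5], 0.55)]
[[296.6615500298235, 0.0, 259.79725898101844], [0.0, 296.6615500298235, 189.46513631723556], [0.0, 0.0, 1.0]] [[-0.0, -0.9571, -0.2899, 0.0735], [1.0, -0.0003, 0.0009, 0.0002], [-0.001, -0.2899, 0.9571, -0.1427], [0.0, 0.0, 0.0, 1.0]]
```

View pics/scene0.png

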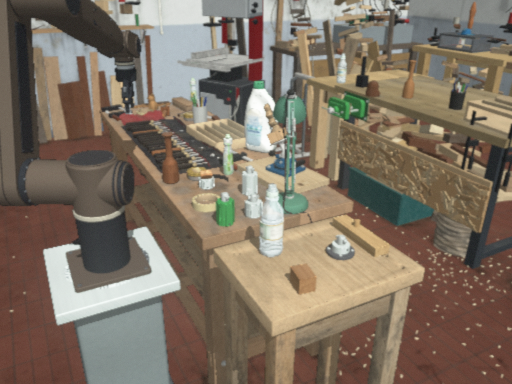

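View pics/top0.png

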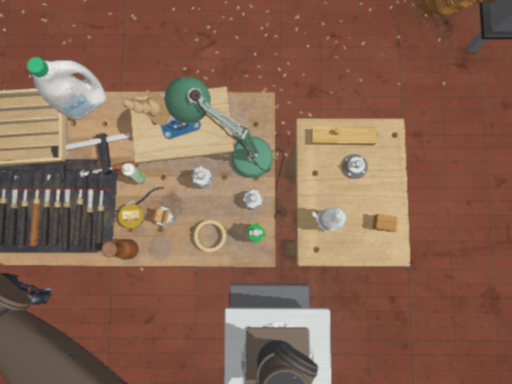

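Scene view: silver pieces at (row, col) (183,247) and (205,253), green look-alike at (210,226), V-rest near (180,207), foot at (248,339). Top view: long candidate (178,203), shorter silver (201,254), green (231,257), V-rest (217,164), foot (167,355). The lamp's arm spans (157,252) to (97,187).

I'll triangulate these and make one zoomed crop montage.

```bash
cat > h.py <<'E'
from plant import *
import cv2,numpy as np
from scipy.spatial.transform import Rotation as Rot
def P(p): return p["K"]@np.c_[p["R"],p["t"]]
def Pw(p,s):
    T=np.eye(4);T[:3,:3]=Rot.from_quat(s["tcp_rot"]).as_matrix();T[:3,3]=s["eef_pos"]
    C=np.linalg.inv(T@np.array(p["T_tool_cam"]));return p["K"]@C[:3]
def tri(Ps,rc):
    A=[]
    for M,(r,c) in zip(Ps,rc): A+= [c*M[2]-M[0], r*M[2]-M[1]]
    v=np.linalg.svd(np.array(A))[2][-1];return v[:3]/v[3]
def atz(M,rc,z):
    r,c=rc
    A=np.array([c*M[2]-M[0],r*M[2]-M[1]]);return np.linalg.solve(A[:,:2],-A[:,2]*z-A[:,3])
def proj(M,X):
    q=M@np.r_[X,1];return q[1]/q[2],q[0]/q[2]
E
python3 - <<'E'
from h import *
S=read_camera("scene");T=read_camera("top");a,b=P(S),P(T)
for n,s,t in [("long",(182.9,247),(177.7,202.9)),("short",(205.4,252.8),(201.6,254)),("green",(210.5,225.6),(231.1,257.1)),("rest",(180,207),(216.7,164.5)),("foot",(248.3,339),(167.8,355.5)),("lamphead",(105,290),(97,187)),("lampelbow",(97,292),(97,196))]:
    X=tri([a,b],[s,t]);print(n,X.round(3),np.round([np.subtract(proj(a,X),s),np.subtract(proj(b,X),t)],1).tolist())
c=lambda p,r,cc,h,w:cv2.resize(p["pixels"][r:r+h,cc:cc+w,::-1],(400,300),interpolation=cv2.INTER_CUBIC)
cv2.imwrite("pics/m1.png",np.vstack([np.hstack([c(S,160,190,75,100),c(S,215,300,60,80)]),np.hstack([c(T,150,150,90,120),c(T,140,330,45,60)])]))
E
```

```text
long [0.543 0.233 0.04 ] [[-0.2, 1.4], [1.7, -0.8]]
short [0.477 0.072 0.037] [[0.0, -0.4], [-0.4, 0.2]]
green [0.382 0.064 0.044] [[-0.1, 1.0], [1.1, -0.5]]
rest [0.429 0.347 0.029] [[0.0, -0.2], [-0.3, 0.1]]
foot [ 0.586 -0.245  0.021] [[0.0, -0.2], [-0.1, 0.1]]
lamphead [0.711 0.244 0.301] [[0.0, -0.1], [-0.2, 0.1]]
lampelbow [0.699 0.215 0.337] [[0.1, -0.4], [-0.6, 0.3]]
```

View pics/m1.png

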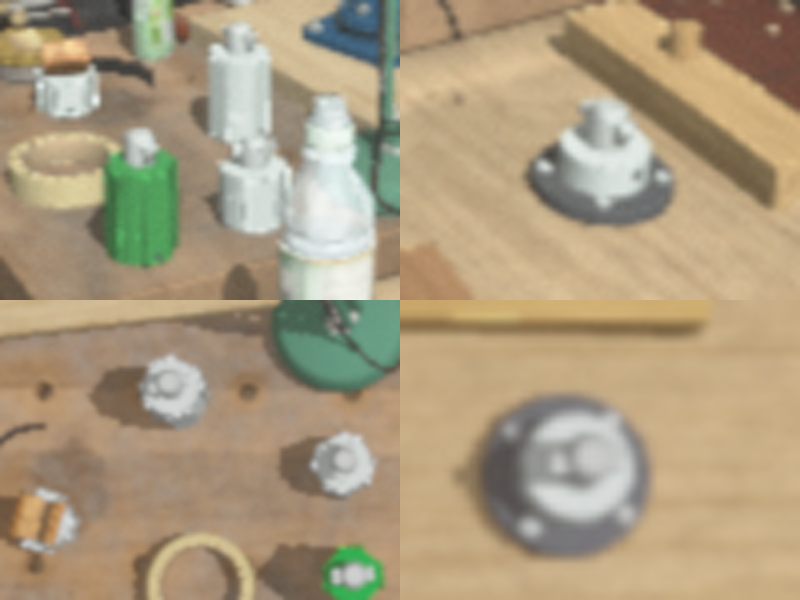

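Choice: the silver, taller piece at scene (183,247) / top (178,203) is the long section, at about (0.543, 0.233). The shorter silver one is at (205,253), the green one is at (210,226), and the V-rest has its cork-and-wood cradle at (180,207). The crop shows this clearly. Next I'll take close views with the wrist camera.

```bash
cat >> h.py <<'E'
def cmd(x,y,z,psi=None,s=None):
    s=s or get_state();R=Rot.from_quat(s["tcp_rot"]).as_matrix();p=np.array(s["eef_pos"])
    t=R.T@(np.array([x,y,z])-p)/.75
    cur=np.degrees(np.arctan2(R[1,1],R[0,1]));d=0
    if psi is not None: d=(cur-psi+90)%180-90
    q=np.degrees(s["qpos"])
    print("t",s["time"],"pos",p.round(4),"psi",round(cur,2),"j1,j6",q[[0,5]].round(1),"-> trans",t.round(4),"twist z",round(d/60,4),"rows",np.ceil(max(np.linalg.norm(t)*.75/.0625,abs(d)/10.7)))
def shot(): s=get_state();p=read_camera("wrist");return s,p,Pw(p,s)
E
python3 - <<'E'
from h import *
cmd(.43,.36,.24);cmd(.48,.28,.24)
E
```

```text
t 0.65 pos [0.2376 0.6318 0.2314] psi 69.39 j1,j6 [60.8 -8.6] -> trans [-0.3677 -0.2489 -0.0115] twist z 0.0 rows 6.0
t 0.65 pos [0.2376 0.6318 0.2314] psi 69.39 j1,j6 [60.8 -8.6] -> trans [-0.4676 -0.3253 -0.0115] twist z 0.0 rows 7.0
```

>>> {"fn": "arm_command", "kwargs": {
  "steps": [
    {"translation": [-0.37, -0.25, -0.02], "twist": [0, 0, 0], "fingers": 1},
    {"translation": [-0.37, -0.25, -0.02], "twist": [0, 0, 0], "fingers": 1},
    {"translation": [-0.37, -0.25, -0.02], "twist": [0, 0, 0], "fingers": 1},
    {"translation": [-0.37, -0.25, -0.02], "twist": [0, 0, 0], "fingers": 1},
    {"translation": [-0.37, -0.25, -0.02], "twist": [0, 0, 0], "fingers": 1}
  ]
}}

```text
time: 1.27
eef_pos: [0.4191, 0.3754, 0.2458]
tcp_rot: [0.179, 0.984, 0.0, 0.0]
contact_force: [1.2, 0.6, 0.3]
opening: 1.005
finger_force: 0.0
```

>>> {"fn": "arm_command", "kwargs": {
  "steps": [
    {"translation": [-0.03, -0.02, 0], "twist": [0, 0, 0], "fingers": 1},
    {"translation": [-0.03, -0.02, 0], "twist": [0, 0, 0], "fingers": 1},
    {"translation": [-0.03, -0.02, 0], "twist": [0, 0, 0], "fingers": 1}
  ]
}}

```text
time: 1.65
eef_pos: [0.4336, 0.3557, 0.2453]
tcp_rot: [0.179, 0.984, 0.0, -0.0]
contact_force: [-0.5, 0.9, -0.2]
opening: 0.997
finger_force: 0.0
```

Run:
```python
from h import *
s,p,M=shot();np.savez("v1.npz",M=M,px=p["pixels"])
cv2.imwrite("pics/w1.png",cv2.resize(p["pixels"][...,::-1],(800,600),interpolation=cv2.INTER_CUBIC))
for q in ["long_section","short_section","rest_head"]:
    print(q,[(np.round(d["point"],1).tolist(),round(d["conf"],2)) for d in recognise(p,q)][:4])
for n,X in dict(long=(.543,.233,.1),rest=(.429,.347,.05)).items(): print(n,proj(M,X))
cmd(.5,.25,.24)
```

```text
long_section [([281.0, 199.2], 0.96), ([205.5, 27.5], 0.69)]
short_section [([265.3, 81.4], 0.93)]
rest_head [([159.4, 255.7], 0.93), ([278.3, 202.6], 0.3)]
long (np.float64(299.9299673082526), np.float64(192.56987452861196))
rest (np.float64(164.66882136457122), np.float64(250.92436787521808))
t 1.85 pos [0.4332 0.3561 0.2452] psi 69.49 j1,j6 [ 29.1 -40.4] -> trans [-0.133  -0.1013  0.0069] twist z 0.0 rows 3.0
```

View pics/w1.png

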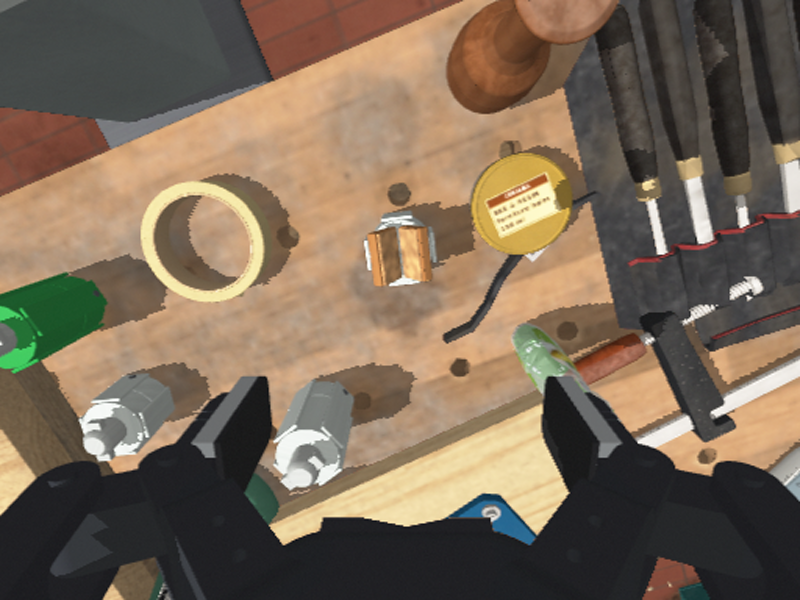

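The view shows the rest head at (160,256), with its trough nearly vertical in the picture. The long section is at (281,199), partly hidden between the fingers, with its stem top at about (305,192). I'll turn the hand for a clearer view of the long section.

Run:
```python
from h import *
cmd(.50,.17,.25,-20)
```

```text
t 1.85 pos [0.4332 0.3561 0.2452] psi 69.49 j1,j6 [ 29.1 -40.4] -> trans [-0.1703 -0.2012 -0.0064] twist z 1.4916 rows 9.0
```

>>> {"fn": "arm_command", "kwargs": {
  "steps": [
    {"translation": [-0.17, -0.2, -0.006], "twist": [0, 0, 0.89], "fingers": 1},
    {"translation": [-0.17, -0.2, -0.006], "twist": [0, 0, 0.89], "fingers": 1},
    {"translation": [-0.17, -0.2, -0.006], "twist": [0, 0, 0.89], "fingers": 1},
    {"translation": [-0.17, -0.2, -0.006], "twist": [0, 0, 0.89], "fingers": 1},
    {"translation": [-0.17, -0.2, -0.006], "twist": [0, 0, 0.89], "fingers": 1}
  ]
}}

```text
time: 2.48
eef_pos: [0.5008, 0.1692, 0.2499]
tcp_rot: [0.605, 0.796, 0.0, 0.0]
contact_force: [0.1, 0.4, 0.5]
opening: 1.007
finger_force: 0.0
```

>>> {"fn": "arm_command", "kwargs": {
  "steps": [
    {"translation": [0, 0, 0], "twist": [0, 0, 0.61], "fingers": 1},
    {"translation": [0, 0, 0], "twist": [0, 0, 0.61], "fingers": 1},
    {"translation": [0, 0, 0], "twist": [0, 0, 0.61], "fingers": 1},
    {"translation": [0, 0, 0], "twist": [0, 0, 0.61], "fingers": 1},
    {"translation": [0, 0, 0], "twist": [0, 0, 0.61], "fingers": 1}
  ]
}}

```text
time: 3.1
eef_pos: [0.5003, 0.1706, 0.2498]
tcp_rot: [0.822, 0.57, -0.0, -0.0]
contact_force: [0.0, 0.2, 0.7]
opening: 1.002
finger_force: 0.0
```

Run:
```python
from h import *
s,p,M=shot();np.savez("v2.npz",M=M,px=p["pixels"])
cmd(.5,.17,.25,-20)
for q in ["long_section","short_section","rest_head"]:
    print(q,[(np.round(d["point"],1).tolist(),round(d["conf"],2)) for d in recognise(p,q)][:4])
r,c=map(int,proj(M,(.543,.233,.08)));r0,c0=max(r-60,0),max(c-65,0);print(r0,c0)
v=np.load("v1.npz")["px"]
f=lambda a,r,c,h,w:cv2.resize(a[r:r+h,c:c+w,::-1],(400,400),interpolation=cv2.INTER_CUBIC)
cv2.imwrite("pics/w2.png",np.hstack([f(p["pixels"],r0,c0,130,130),f(v,130,225,60,60)]))
```

```text
t 3.15 pos [0.5003 0.1705 0.2498] psi -20.48 j1,j6 [ 7.8 28.3] -> trans [-0.0007 -0.0002 -0.0003] twist z -0.008 rows 1.0
long_section [([104.3, 281.3], 0.91), ([271.9, 197.9], 0.75)]
short_section [([228.5, 274.7], 0.67)]
rest_head [([29.0, 141.0], 0.59), ([0.3, 31.9], 0.35)]
40 212
```

View pics/w2.png

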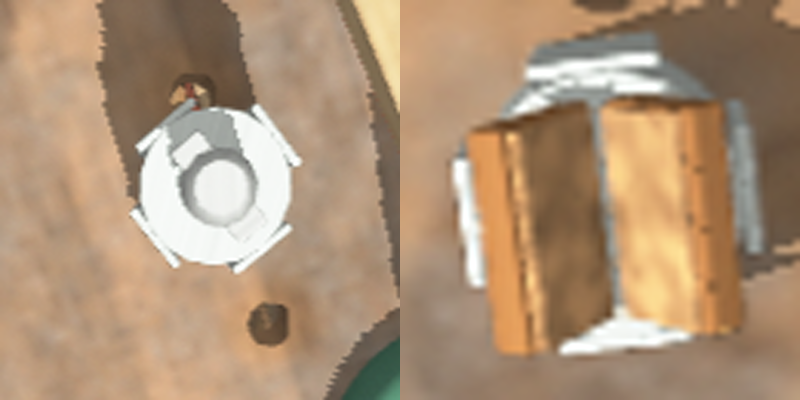

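The left crop shows the long section from above: seat centre at (216,187), lugs at (193,150) and (246,223), and the four flats. The right crop shows the V-rest, with its trough tilted a few degrees off the vertical of the picture.

Run:
```python
from h import *
M=np.load("v2.npz")["M"];M1=np.load("v1.npz")["M"]
f=lambda x,y:(40+(y-1)/3.077,212+(x-1)/3.077)
print("stemtop tri",tri([M,M1],[f(220,190),(307,192)]).round(4))
fl=[atz(M,f(*q),.08) for q in [(167,126),(277,135),(262,250),(155,238)]]
print("c",np.mean(fl,0),atz(M,f(220,190),.104),"widths",np.linalg.norm(fl[0]-fl[2]),np.linalg.norm(fl[1]-fl[3]))
ang=lambda a,b:np.degrees(np.arctan2(*(b-a)[::-1]))
print("x",ang(fl[0],fl[2]),"y",ang(fl[3],fl[1]),"lug",ang(*[atz(M,f(*q),.099) for q in[(193,150),(246,223)]]))
c=np.mean(fl,0);cmd(c[0],c[1],.15);
```

```text
stemtop tri [0.5468 0.2315 0.1066]
c [0.54695663 0.23129062] [0.54655915 0.23094333] widths 0.05042595527120708 0.05091079716640983
x -71.1182443141451 y 18.953549284405707 lug -72.51245129277676
t 3.3 pos [0.5004 0.1702 0.2498] psi -20.54 j1,j6 [ 7.8 28.3] -> trans [0.0981 0.0295 0.133 ] twist z 0.0 rows 3.0
```

>>> {"fn": "arm_command", "kwargs": {
  "steps": [
    {"translation": [0.098, 0.0295, 0.06], "twist": [0, 0, -0.654], "fingers": 1},
    {"translation": [0.098, 0.0295, 0.06], "twist": [0, 0, -0.654], "fingers": 1},
    {"translation": [0.098, 0.0295, 0.06], "twist": [0, 0, -0.654], "fingers": 1},
    {"translation": [0.098, 0.0295, 0.06], "twist": [0, 0, -0.654], "fingers": 1},
    {"translation": [0.098, 0.0295, 0.06], "twist": [0, 0, -0.654], "fingers": 1}
  ]
}}

```text
time: 3.92
eef_pos: [0.5471, 0.231, 0.2046]
tcp_rot: [0.584, 0.812, -0.0, -0.0]
contact_force: [0.2, -0.7, -0.1]
opening: 1.001
finger_force: 0.0
```

Run:
```python
from h import *
s,p,M=shot()
for X in [(.5468,.2312,.08),(.5468,.2312,.104)]: print(np.round(proj(M,X),1))
cmd(.5468,.2312,.042,18.7)
cv2.imwrite("pics/w3.png",p["pixels"][150:,...,::-1])
```

```text
[182.  258.9]
[189.4 258.9]
t 3.975 pos [0.5471 0.2309 0.2048] psi 18.53 j1,j6 [13.1 -5.4] -> trans [ 4.00e-04 -2.00e-04  2.17e-01] twist z -0.0029 rows 3.0
```

View pics/w3.png

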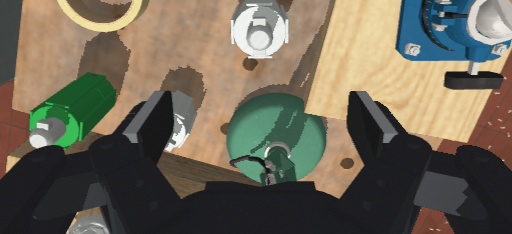

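The section is between the fingers at column 260 with its flats square to the pads. I'll descend and grip.

>>> {"fn": "arm_command", "kwargs": {
  "steps": [
    {"translation": [0, 0, 0.217], "twist": [0, 0, 0], "fingers": 1},
    {"translation": [0, 0, 0.217], "twist": [0, 0, 0], "fingers": 1},
    {"translation": [0, 0, 0.217], "twist": [0, 0, 0], "fingers": 1},
    {"translation": [0, 0, 0.217], "twist": [0, 0, 0], "fingers": 1},
    {"translation": [0, 0, 0.217], "twist": [0, 0, 0], "fingers": 0.2}
  ]
}}

```text
time: 4.6
eef_pos: [0.5486, 0.2312, 0.0441]
tcp_rot: [0.584, 0.812, 0.001, 0.001]
contact_force: [0.0, 0.0, 0.4]
opening: 0.815
finger_force: 0.0
```

>>> {"fn": "arm_command", "kwargs": {
  "steps": [
    {"translation": [0, 0, 0], "twist": [0, 0, 0], "fingers": 0},
    {"translation": [0, 0, 0], "twist": [0, 0, 0], "fingers": -0.2},
    {"translation": [0, 0, 0], "twist": [0, 0, 0], "fingers": -0.2},
    {"translation": [0, 0, 0], "twist": [0, 0, 0], "fingers": -0.2},
    {"translation": [0, 0, 0], "twist": [0, 0, 0], "fingers": -0.2}
  ],
  "grip_force": 60
}}

```text
time: 5.22
eef_pos: [0.5493, 0.2314, 0.0453]
tcp_rot: [0.583, 0.812, 0.002, 0.002]
contact_force: [0.9, -0.1, 7.5]
opening: 0.625
finger_force: 65.0
```

Run:
```python
from h import *
s=get_state();print(s["opening"],s["finger_force"],s["contact_force"])
cmd(.5,.20,.3);cmd(.5,.05,.3);cmd(.51,-.2,.3,90)
```

```text
0.6252806191414266 64.95577812194824 [ 0.86749102 -0.1148598   7.50726877]
t 5.225 pos [0.5493 0.2314 0.0453] psi 18.62 j1,j6 [13.1 -5.5] -> trans [-0.0189 -0.0739 -0.3399] twist z 0.0 rows 5.0
t 5.225 pos [0.5493 0.2314 0.0453] psi 18.62 j1,j6 [13.1 -5.5] -> trans [-0.2084 -0.1378 -0.3402] twist z 0.0 rows 6.0
t 5.225 pos [0.5493 0.2314 0.0453] psi 18.62 j1,j6 [13.1 -5.5] -> trans [-0.5286 -0.2316 -0.3405] twist z -1.1897 rows 9.0
```

>>> {"fn": "arm_command", "kwargs": {
  "steps": [
    {"translation": [0, 0, -0.08], "twist": [0, 0, 0], "fingers": -0.2},
    {"translation": [0, 0, -0.16], "twist": [0, 0, 0], "fingers": -0.2},
    {"translation": [-0.01, -0.03, -0.22], "twist": [0, 0, 0], "fingers": -0.2},
    {"translation": [-0.015, -0.05, -0.28], "twist": [0, 0, 0], "fingers": -0.2},
    {"translation": [-0.019, -0.074, -0.34], "twist": [0, 0, 0], "fingers": -0.2}
  ]
}}

```text
time: 5.85
eef_pos: [0.498, 0.1992, 0.2983]
tcp_rot: [0.583, 0.812, -0.0, -0.0]
contact_force: [1.0, -0.1, -1.9]
opening: 0.622
finger_force: 65.0
```

>>> {"fn": "arm_command", "kwargs": {
  "steps": [
    {"translation": [-0.316, -0.1065, -0.03], "twist": [0, 0, -0.85], "fingers": -0.2},
    {"translation": [-0.316, -0.1065, -0.03], "twist": [0, 0, -0.85], "fingers": -0.2},
    {"translation": [-0.316, -0.1065, -0.03], "twist": [0, 0, -0.85], "fingers": -0.2},
    {"translation": [-0.316, -0.1065, -0.03], "twist": [0, 0, -0.85], "fingers": -0.2},
    {"translation": [-0.316, -0.1065, -0.03], "twist": [0, 0, -0.85], "fingers": -0.2}
  ]
}}

```text
time: 6.48
eef_pos: [0.4984, -0.0528, 0.3197]
tcp_rot: [0.195, 0.981, -0.0, 0.0]
contact_force: [0.3, 0.1, -2.4]
opening: 0.62
finger_force: 65.0
```

Run:
```python
from h import *
s=get_state();print(s["opening"],s["finger_force"],np.round(s["contact_force"],1))
S=read_camera("scene");T=read_camera("top")
print("bottle",tri([P(S),P(T)],[(187,272),(214,337)]), atz(P(T),(218,332),.15))
cmd(.68,-.26,.32,80); cmd(.68,-.26,.2,80)
```

```text
0.6201321710072045 64.96760845184326 [ 0.3  0.1 -2.4]
bottle [ 0.42427793 -0.146427    0.20228146] [ 0.41892345 -0.14369607]
t 6.575 pos [ 0.4986 -0.0531  0.3197] psi 67.2 j1,j6 [-17.7 -84.8] -> trans [-3.299e-01 -1.606e-01 -1.000e-04] twist z -0.2133 rows 5.0
t 6.575 pos [ 0.4986 -0.0531  0.3197] psi 67.2 j1,j6 [-17.7 -84.8] -> trans [-0.3297 -0.1605  0.1599] twist z -0.2133 rows 5.0
```

>>> {"fn": "arm_command", "kwargs": {
  "steps": [
    {"translation": [-0.33, -0.16, 0.1], "twist": [0, 0, -0.213], "fingers": -0.2},
    {"translation": [-0.33, -0.16, 0.1], "twist": [0, 0, -0.213], "fingers": -0.2},
    {"translation": [-0.33, -0.16, 0.16], "twist": [0, 0, -0.213], "fingers": -0.2},
    {"translation": [-0.33, -0.16, 0.16], "twist": [0, 0, -0.213], "fingers": -0.2},
    {"translation": [-0.33, -0.16, 0.16], "twist": [0, 0, -0.213], "fingers": -0.2}
  ]
}}

```text
time: 7.2
eef_pos: [0.6821, -0.2565, 0.1972]
tcp_rot: [0.087, 0.996, 0.001, -0.001]
contact_force: [0.4, 0.4, -1.6]
opening: 0.622
finger_force: 65.1
```

>>> {"fn": "arm_command", "kwargs": {
  "steps": [
    {"translation": [0, 0, 0], "twist": [0, 0, 0], "fingers": -0.2},
    {"translation": [0, 0, 0], "twist": [0, 0, 0], "fingers": -0.2}
  ]
}}

```text
time: 7.45
eef_pos: [0.6812, -0.2552, 0.1992]
tcp_rot: [0.086, 0.996, 0.001, -0.001]
contact_force: [-0.1, 1.1, -2.2]
opening: 0.62
finger_force: 64.8
```

Run:
```python
from h import *
s,p,M=shot();np.savez("v4.npz",M=M,px=p["pixels"])
cmd(.64,-.26,.2,80)
r,c=proj(M,(.586,-.245,.035));print(r,c)
print([(np.round(d["point"],1).tolist(),round(d["conf"],2)) for d in recognise(p,"pillar_foot")][:4])
r0,c0=max(int(r)-50,0),int(c)-75;print(r0,c0)
cv2.imwrite("pics/w4.png",cv2.resize(p["pixels"][r0:r0+110,c0:c0+147,::-1],(800,600),interpolation=cv2.INTER_CUBIC))
```

```text
t 7.5 pos [ 0.6815 -0.2551  0.2009] psi 80.16 j1,j6 [ -28.5 -108.7] -> trans [ 0.0534 -0.0159  0.0011] twist z 0.0027 rows 1.0
75.9087892929934 252.69146392922906
[([83.5, 254.9], 0.72), ([262.2, 259.4], 0.41)]
25 177
```

View pics/w4.png

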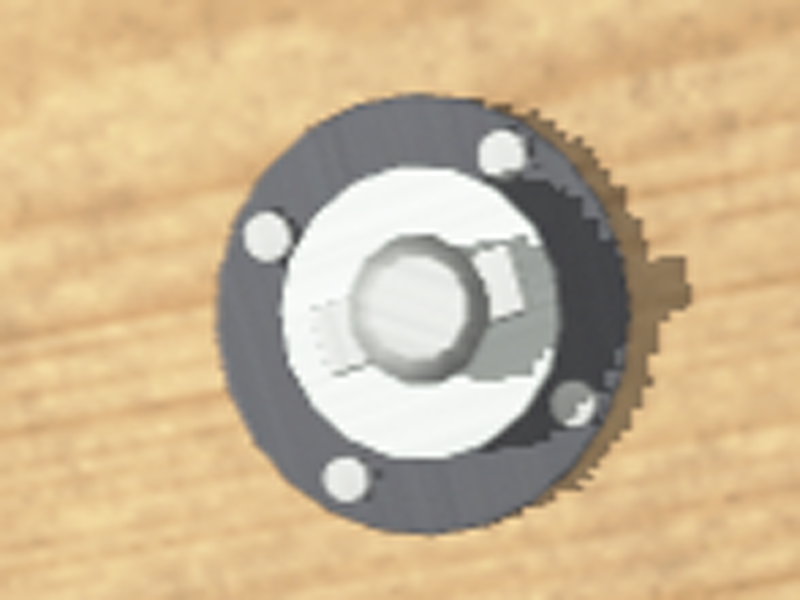

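The foot is clear in this crop: seat circle centred at (421,313), lug ends at (323,341) and (516,276), flange bolts at (267,236), (503,153), (575,403) and (346,480).

Run:
```python
from h import *
M=np.load("v4.npz")["M"];k=800/147
f=lambda x,y:(25+(y+.5)/k-.5,177+(x+.5)/k-.5)
T=read_camera("top");S=read_camera("scene")
b=[atz(M,f(*q),.018) for q in [(267,236),(503,153),(575,403),(346,480)]]
ang=lambda a,b:np.degrees(np.arctan2(*(b-a)[::-1]))
print("bolts c",np.mean(b,0),ang(b[3],b[1]),ang(b[0],b[2]))
print("lug",ang(*[atz(M,f(*q),.054) for q in[(323,341),(516,276)]]),ang(*[atz(M,f(*q),.054) for q in[(470,323),(523,305)]]))
l,r,t,bo=[atz(M,f(*q),.035) for q in [(282,313),(560,313),(421,166),(421,460)]]
print("seat c",(l+r+t+bo)/4,np.linalg.norm(l-r),np.linalg.norm(t-bo),"stemtop",atz(M,f(417,307),.059))
for q in [(217,305),(630,305),(425,95),(425,533)]: print(atz(M,f(*q),.015).round(4))
# section yaw is psi+90 ; triangulate seat w/ scene+top
print("heights check", tri([M,P(S)],[f(417,307),(239,341)]), tri([M,P(T)],[f(417,307),(165.5,358.5)]))
```

```text
bolts c [ 0.59225218 -0.24484019] 142.89273855828333 52.98367923422086
lug 97.68081362814999 97.9061671221857
seat c [ 0.59207727 -0.24485238] 0.0497796495086863 0.0496081001007221 stemtop [ 0.59209294 -0.24511152]
[ 0.5826 -0.283 ]
[ 0.5961 -0.2055]
[ 0.5536 -0.2375]
[ 0.6312 -0.2514]
heights check [ 0.59115655 -0.24482209  0.04967246] [ 0.58955826 -0.24720614  0.04453414]
```

The foot fits the given sizes: the seat measures 49.7 mm across at (0.592, -0.245), and the bolts and lugs agree on a yaw of 97.9°. Now I'll check where the held section sits in the hand, using the lower edge visible in the same picture.

Run:
```python
from h import *
d=np.load("v4.npz");px=d["px"];p=read_camera("wrist")
C=np.linalg.inv(np.array(p["T_tool_cam"]));Mt=p["K"]@C[:3]
for x in (.025,.027,.029): print(x,[np.round(proj(Mt,(x,y,.045)),1).tolist() for y in(-.012,0,.012)], np.round(proj(Mt,(x,0,-.03)),1))
for c in (245,255,262,270): print(c,px[150:240:2,c].mean(1).round().astype(int).tolist())
cv2.imwrite("pics/w5.png",cv2.resize(px[150:290,165:352,::-1],(800,599),interpolation=cv2.INTER_CUBIC))
```

```text
0.025 [[177.0, 241.0], [177.0, 259.3], [177.0, 277.7]] [222.7 259.2]
0.027 [[174.1, 240.9], [174.1, 259.3], [174.1, 277.8]] [218.1 259.2]
0.029 [[171.1, 240.8], [171.1, 259.3], [171.1, 277.8]] [213.6 259.2]
245 [179, 83, 90, 182, 191, 188, 181, 189, 191, 187, 177, 183, 177, 117, 117, 117, 117, 118, 118, 118, 117, 118, 118, 119, 120, 119, 120, 119, 119, 118, 119, 118, 119, 118, 118, 171, 237, 237, 164, 150, 244, 242, 241, 239, 238]
255 [105, 94, 120, 195, 191, 182, 187, 186, 192, 188, 174, 194, 182, 80, 116, 115, 116, 116, 115, 115, 114, 116, 116, 114, 117, 117, 118, 118, 118, 118, 119, 118, 117, 118, 119, 175, 240, 239, 128, 242, 239, 238, 240, 240, 240]
262 [82, 96, 194, 190, 187, 184, 187, 189, 191, 172, 193, 199, 170, 58, 117, 116, 117, 117, 119, 118, 119, 118, 118, 118, 118, 119, 119, 120, 118, 120, 122, 120, 121, 121, 122, 182, 241, 240, 136, 240, 240, 240, 239, 240, 240]
270 [96, 172, 194, 187, 184, 191, 190, 194, 184, 179, 197, 197, 158, 118, 118, 116, 117, 117, 115, 115, 116, 115, 115, 115, 117, 116, 117, 117, 116, 117, 117, 118, 118, 118, 118, 181, 237, 239, 165, 175, 239, 240, 239, 241, 242]
```

View pics/w5.png

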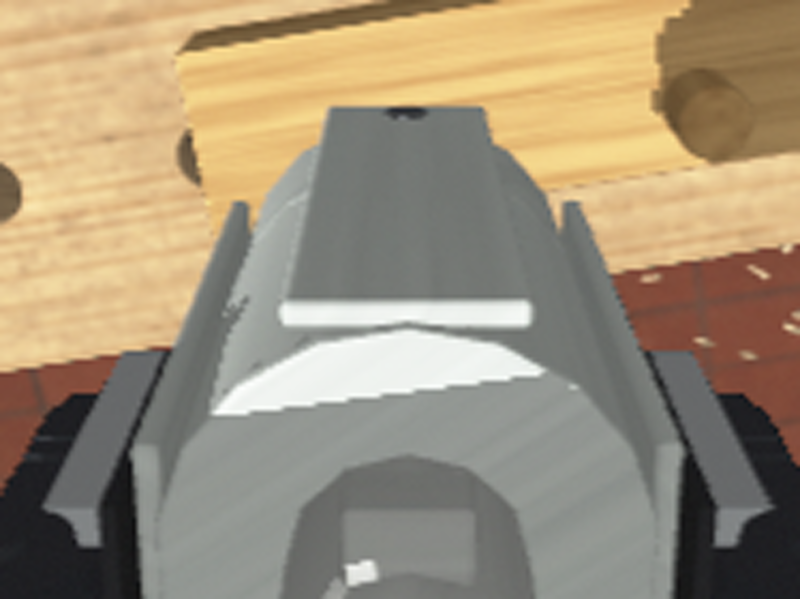

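The held section sits square in the hand. Its lower flat edge is at row 175 against 174 predicted, and column 260 against 259, so it is within about 0.5 mm of the tool axis.

Run:
```python
from h import *
cmd(.5917,-.245,.125,87.9)
```

```text
t 7.7 pos [ 0.6816 -0.2556  0.2021] psi 80.19 j1,j6 [ -28.5 -108.7] -> trans [ 0.1208 -0.0064  0.1024] twist z -0.1286 rows 2.0
```

>>> {"fn": "arm_command", "kwargs": {
  "steps": [
    {"translation": [0.06, -0.003, 0.03], "twist": [0, 0, -0.13], "fingers": -0.2},
    {"translation": [0.121, -0.0064, 0.07], "twist": [0, 0, -0.13], "fingers": -0.2},
    {"translation": [0.121, -0.0064, 0.1], "twist": [0, 0, -0.13], "fingers": -0.2},
    {"translation": [0.121, -0.0064, 0.1], "twist": [0, 0, -0.13], "fingers": -0.2},
    {"translation": [0.121, -0.0064, 0.1], "twist": [0, 0, -0.13], "fingers": -0.2}
  ]
}}

```text
time: 8.32
eef_pos: [0.5926, -0.2463, 0.1271]
tcp_rot: [0.018, 1.0, -0.001, 0.002]
contact_force: [0.1, 0.0, -1.4]
opening: 0.628
finger_force: 65.0
```

Run:
```python
from h import *
cmd(.5917,-.245,.105,87.9);print(get_state()["contact_force"],get_state()["tcp_rot"])
```

```text
t 8.325 pos [ 0.5926 -0.2463  0.1271] psi 87.96 j1,j6 [ -31.6 -119.6] -> trans [0.0014 0.0017 0.0295] twist z 0.001 rows 1.0
[ 0.13870262  0.00878888 -1.37990934] [ 0.01780702  0.9998391  -0.00108553  0.001875  ]
```

>>> {"fn": "arm_command", "kwargs": {
  "steps": [
    {"translation": [0.0012, 0.0015, 0], "twist": [0, 0, 0], "fingers": -0.2},
    {"translation": [0.0012, 0.0015, 0.012], "twist": [0, 0, 0], "fingers": -0.2},
    {"translation": [0.0012, 0.0015, 0.024], "twist": [0, 0, 0], "fingers": -0.2},
    {"translation": [0.0012, 0.0015, 0.032], "twist": [0, 0, 0], "fingers": -0.2},
    {"translation": [0.0012, 0.0015, 0.036], "twist": [0, 0, 0], "fingers": -0.2}
  ]
}}

```text
time: 8.95
eef_pos: [0.5905, -0.2446, 0.0971]
tcp_rot: [0.018, 1.0, -0.0, 0.0]
contact_force: [1.1, -0.5, -1.7]
opening: 0.623
finger_force: 65.1
```

>>> {"fn": "arm_command", "kwargs": {
  "steps": [
    {"translation": [-0.0013, 0, 0.005], "twist": [0, 0, 0], "fingers": -0.2},
    {"translation": [-0.0013, 0, 0.01], "twist": [0, 0, 0], "fingers": -0.2},
    {"translation": [-0.0013, 0, 0.015], "twist": [0, 0, 0], "fingers": -0.2},
    {"translation": [-0.0013, 0, 0.02], "twist": [0, 0, 0], "fingers": -0.2},
    {"translation": [-0.0013, 0, 0.0225], "twist": [0, 0, 0], "fingers": -0.2}
  ]
}}

```text
time: 9.57
eef_pos: [0.5911, -0.2445, 0.0804]
tcp_rot: [0.018, 1.0, 0.0, -0.0]
contact_force: [0.0, -0.1, 4.9]
opening: 0.623
finger_force: 66.1
```

The section met the seat at the expected height. Now the clockwise lock.

>>> {"fn": "arm_command", "kwargs": {
  "steps": [
    {"translation": [0, 0, 0], "twist": [0, 0, 0.1], "fingers": -0.2},
    {"translation": [0, 0, 0], "twist": [0, 0, 0.25], "fingers": -0.2},
    {"translation": [0, 0, 0], "twist": [0, 0, 0.4], "fingers": -0.2},
    {"translation": [0, 0, 0], "twist": [0, 0, 0.55], "fingers": -0.2},
    {"translation": [0, 0, 0], "twist": [0, 0, 0.7], "fingers": -0.2}
  ]
}}

```text
time: 10.2
eef_pos: [0.5912, -0.2446, 0.0807]
tcp_rot: [0.378, 0.926, -0.0, 0.0]
contact_force: [0.0, 0.5, -2.5]
opening: 0.625
finger_force: 65.0
```

Run:
```python
from h import *
cmd(.5917,-.2450,.080,7.9);s=get_state();print(s["contact_force"],s["wrist_torque"],s["opening"])
```

```text
t 10.2 pos [ 0.5912 -0.2446  0.0807] psi 45.64 j1,j6 [-31.5 -77.2] -> trans [-0.0008  0.0001  0.001 ] twist z 0.629 rows 4.0
[ 0.04906976  0.45963813 -2.53238028] [-0.03184991 -0.00723692  0.03863627] 0.6251572936323135
```

>>> {"fn": "arm_command", "kwargs": {
  "steps": [
    {"translation": [0, 0, 0], "twist": [0, 0, 0.15], "fingers": -0.2},
    {"translation": [0, 0, 0], "twist": [0, 0, 0.3], "fingers": -0.2},
    {"translation": [0, 0, 0], "twist": [0, 0, 0.45], "fingers": -0.2},
    {"translation": [0, 0, 0], "twist": [0, 0, 0.57], "fingers": -0.2},
    {"translation": [0, 0, 0], "twist": [0, 0, 0.63], "fingers": -0.2}
  ]
}}

```text
time: 10.82
eef_pos: [0.5913, -0.2447, 0.0808]
tcp_rot: [0.656, 0.755, 0.0, 0.0]
contact_force: [-0.4, -0.9, -2.6]
opening: 0.621
finger_force: 65.0
```

Run:
```python
from h import *
cmd(.5917,-.2450,.080,7.9);s=get_state();print(s["contact_force"],s["wrist_torque"],s["opening"])
```

```text
t 10.825 pos [ 0.5913 -0.2447  0.0808] psi 8.0 j1,j6 [-31.5 -39.5] -> trans [-0.0005  0.0005  0.0011] twist z 0.0017 rows 1.0
[-0.41076936 -0.85491717 -2.64821987] [-0.06689137 -0.06376907  0.00715642] 0.6208036455033658
```

>>> {"fn": "arm_command", "kwargs": {
  "steps": [
    {"translation": [0, 0, 0], "twist": [0, 0, 0.02], "fingers": -0.2},
    {"translation": [0, 0, 0], "twist": [0, 0, 0.035], "fingers": -0.2},
    {"translation": [0, 0, 0], "twist": [0, 0, 0.05], "fingers": -0.2}
  ]
}}

```text
time: 11.2
eef_pos: [0.5915, -0.2445, 0.0808]
tcp_rot: [0.675, 0.738, 0.0, 0.0]
contact_force: [1.6, -1.1, -3.0]
opening: 0.622
finger_force: 65.0
```

Run:
```python
from h import *
cmd(.5917,-.2450,.080,7.9);s=get_state();print(s["contact_force"],s["wrist_torque"],s["opening"])
```

```text
t 11.2 pos [ 0.5915 -0.2445  0.0808] psi 5.11 j1,j6 [-31.5 -36.7] -> trans [-0.0006  0.0002  0.0011] twist z -0.0466 rows 1.0
[ 1.56127905 -1.09588242 -2.95616391] [-0.01278102 -0.22317329  0.1276975 ] 0.6222758157281209
```

>>> {"fn": "arm_command", "kwargs": {
  "steps": [
    {"translation": [0, 0, 0], "twist": [0, 0, 0.02], "fingers": -0.2},
    {"translation": [0, 0, 0], "twist": [0, 0, 0.035], "fingers": -0.2},
    {"translation": [0, 0, 0], "twist": [0, 0, 0.035], "fingers": -0.2}
  ]
}}

```text
time: 11.58
eef_pos: [0.5917, -0.2445, 0.0808]
tcp_rot: [0.688, 0.726, 0.0, 0.001]
contact_force: [4.8, 0.2, -4.3]
opening: 0.625
finger_force: 64.9
```

Run:
```python
from h import *
cmd(.5917,-.2450,.080,7.9);s=get_state();print(s["contact_force"],s["wrist_torque"],s["opening"])
```

```text
t 11.575 pos [ 0.5917 -0.2445  0.0808] psi 3.12 j1,j6 [-31.5 -34.6] -> trans [-0.0007 -0.      0.0011] twist z -0.0797 rows 1.0
[ 4.77830947  0.18937698 -4.25499466] [ 0.11972348 -0.71904184  0.72007138] 0.6247949599804786
```

The wrist torque has risen to 0.7 N m, so the hard stop is reached. I'll relax slightly, release and go up.

>>> {"fn": "arm_command", "kwargs": {
  "steps": [
    {"translation": [0, 0, 0], "twist": [0, 0, -0.017], "fingers": -0.2},
    {"translation": [0, 0, 0], "twist": [0, 0, -0.017], "fingers": 0.5},
    {"translation": [0, 0, 0], "twist": [0, 0, -0.017], "fingers": 1},
    {"translation": [0, 0, 0], "twist": [0, 0, -0.017], "fingers": 1},
    {"translation": [0, 0, 0], "twist": [0, 0, -0.017], "fingers": 1}
  ]
}}

```text
time: 12.2
eef_pos: [0.5911, -0.2447, 0.0809]
tcp_rot: [0.682, 0.732, -0.0, -0.0]
contact_force: [0.0, 0.1, -0.5]
opening: 0.997
finger_force: 0.0
```

>>> {"fn": "arm_command", "kwargs": {
  "steps": [
    {"translation": [0, 0, -0.05], "twist": [0, 0, 0], "fingers": 1},
    {"translation": [0, 0, -0.12], "twist": [0, 0, 0], "fingers": 1},
    {"translation": [0, 0, -0.2], "twist": [0, 0, 0], "fingers": 1},
    {"translation": [0, 0, -0.26], "twist": [0, 0, 0], "fingers": 1},
    {"translation": [0, 0, -0.3], "twist": [0, 0, 0], "fingers": 1}
  ]
}}

```text
time: 12.82
eef_pos: [0.5916, -0.2449, 0.3093]
tcp_rot: [0.682, 0.732, 0.0, 0.002]
contact_force: [-0.7, 0.1, 0.4]
opening: 0.999
finger_force: 0.0
```

Run:
```python
from h import *
s=get_state();print(s["opening"],s["contact_force"])
s,p,M=shot();np.savez("v6.npz",M=M,px=p["pixels"])
for z in (.139,.115): print(np.round(proj(M,(.592,-.245,z)),1))
cmd(.5,0,.3);cmd(.5,-.02,.3,69.5)
```

```text
0.9992772603703971 [-0.66214946  0.12461985  0.3974934 ]
[171.  259.1]
[166.2 259. ]
t 12.875 pos [ 0.5928 -0.2456  0.3138] psi 4.06 j1,j6 [-31.5 -35.6] -> trans [ 0.3355 -0.1005  0.0154] twist z 0.0 rows 5.0
t 12.875 pos [ 0.5928 -0.2456  0.3138] psi 4.06 j1,j6 [-31.5 -35.6] -> trans [ 0.3089 -0.1023  0.0156] twist z -1.0907 rows 7.0
```

The section is free and stayed put. I'll go to the V-rest now.

>>> {"fn": "arm_command", "kwargs": {
  "steps": [
    {"translation": [0.335, -0.1, 0], "twist": [0, 0, 0.41], "fingers": 1},
    {"translation": [0.335, -0.1, 0], "twist": [0, 0, 0.41], "fingers": 1},
    {"translation": [0.335, -0.1, 0], "twist": [0, 0, 0.41], "fingers": 1},
    {"translation": [0.335, -0.1, 0], "twist": [0, 0, 0.41], "fingers": 1},
    {"translation": [0.335, -0.1, 0], "twist": [0, 0, 0.41], "fingers": 1}
  ]
}}

```text
time: 13.5
eef_pos: [0.497, 0.0035, 0.305]
tcp_rot: [0.821, 0.571, -0.0, -0.0]
contact_force: [0.6, -0.1, 1.0]
opening: 0.997
finger_force: 0.0
```

>>> {"fn": "arm_command", "kwargs": {
  "steps": [
    {"translation": [0.314, -0.245, 0.1], "twist": [0, 0, 0], "fingers": 1},
    {"translation": [0.314, -0.245, 0.1], "twist": [0, 0, 0], "fingers": 1},
    {"translation": [0.314, -0.245, 0.1], "twist": [0, 0, 0], "fingers": 1},
    {"translation": [0.314, -0.245, 0.1], "twist": [0, 0, 0], "fingers": 1},
    {"translation": [0.314, -0.245, 0.1], "twist": [0, 0, 0], "fingers": 1}
  ]
}}

```text
time: 14.12
eef_pos: [0.4087, 0.287, 0.2296]
tcp_rot: [0.822, 0.569, -0.0, 0.0]
contact_force: [0.5, -0.2, 0.4]
opening: 0.999
finger_force: 0.0
```

>>> {"fn": "arm_command", "kwargs": {
  "steps": [
    {"translation": [0, 0, 0.02], "twist": [0, 0, 0], "fingers": 1},
    {"translation": [0, 0, 0.02], "twist": [0, 0, 0], "fingers": 1}
  ]
}}

```text
time: 14.38
eef_pos: [0.4086, 0.2848, 0.2135]
tcp_rot: [0.822, 0.57, -0.002, -0.0]
contact_force: [-0.4, 0.1, 1.1]
opening: 0.996
finger_force: 0.0
```

Run:
```python
from h import *
s,p,M=shot();np.savez("v7.npz",M=M,px=p["pixels"])
cmd(.429,.347,.2,-21)
r,c=np.round(proj(M,(.429,.347,.05))).astype(int);r0,c0=max(r-50,0),c-40;print(r,c,"origin",r0,c0)
v=np.load("v6.npz")["px"]
f=lambda a,r,c,h,w,W:cv2.resize(a[r:r+h,c:c+w,::-1],W,interpolation=cv2.INTER_CUBIC)
cv2.imwrite("pics/w7.png",np.hstack([f(p["pixels"],r0,c0,100,80,(480,600)),f(v,110,215,150,80,(320,600))]))
```

```text
t 14.425 pos [0.4094 0.2846 0.2147] psi -20.61 j1,j6 [23.2 43.8] -> trans [ 0.0871 -0.0048  0.0195] twist z 0.0065 rows 2.0
108 257 origin 58 217
```

View pics/w7.png

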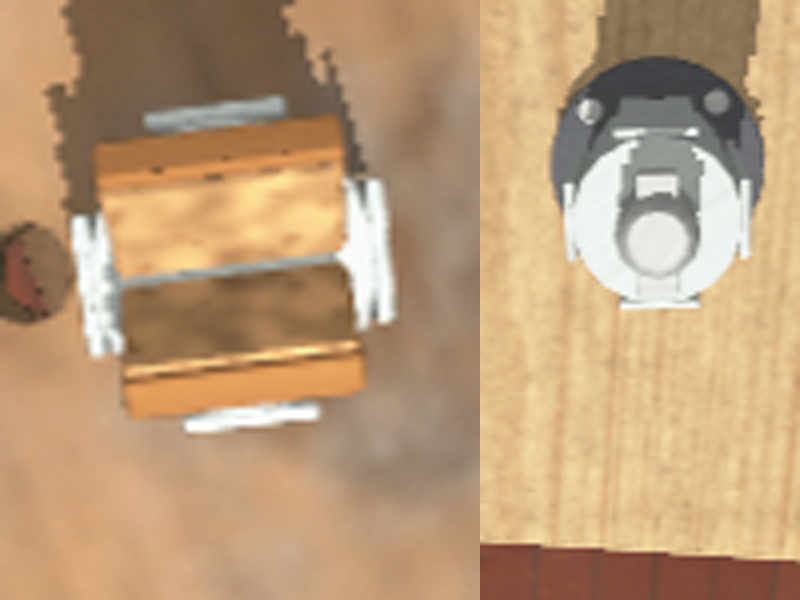

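Left crop: the V-rest, with its trough tilted 6° up to the right, flats at (83,286), (388,252), (215,105) and (252,425). Right crop: the locked section stands centred on the foot, with its lugs along the tool x axis.

Run:
```python
from h import *
M=np.load("v7.npz")["M"];M1=np.load("v1.npz")["M"]
f=lambda x,y:(58+(y+.5)/6-.5,217+(x+.5)/6-.5)
L=[atz(M,f(*q),.036) for q in [(83,286),(388,252),(213,103),(252,428)]]
ang=lambda a,b:np.degrees(np.arctan2(*(b-a)[::-1]))
print("c",(L[0]+L[1])/2,(L[2]+L[3])/2,np.linalg.norm(L[0]-L[1]),np.linalg.norm(L[2]-L[3]))
cr=[atz(M,f(*q),.060) for q in [(95,145),(345,118),(365,390),(130,415)]]
print("cradle c",np.mean(cr,0),ang(cr[0],cr[1]),ang(cr[3],cr[2]),"flats y",ang(L[0],L[1]),"x",ang(L[3],L[2]))
g=lambda x,y:(130+(y+.5)/6.667-.5,225+(x+.5)/6.667-.5)
print("tri corners",[tri([M,M1],[f(*a),g(*b)]).round(4).tolist() for a,b in [((345,118),(497,352)),((95,145),(470,130)),((130,415),(722,100)),((365,390),(742,330))]])
print("tin",atz(M1,(131,330),.031))
c=np.mean(L,0);cmd(c[0],c[1],.2,-14.4)
```

```text
c [0.42962206 0.35275287] [0.42925167 0.35278619] 0.05293999928670528 0.05416779003470946
cradle c [0.42979786 0.35281085] -14.753922772202165 -14.578546323371404 flats y -14.433218995555832 x 76.34725583285463
tri corners [[0.4514, 0.3779, 0.1043], [0.4194, 0.386, 0.097], [0.4079, 0.3759, 0.2874], [0.4169, 0.3734, 0.2987]]
tin [0.42765935 0.44756891]
t 14.425 pos [0.4094 0.2846 0.2147] psi -20.61 j1,j6 [23.2 43.8] -> trans [ 0.0945 -0.0069  0.0195] twist z -0.1035 rows 2.0
```

>>> {"fn": "arm_command", "kwargs": {
  "steps": [
    {"translation": [0.0945, -0.007, 0], "twist": [0, 0, -0.102], "fingers": 1},
    {"translation": [0.0945, -0.007, 0], "twist": [0, 0, -0.102], "fingers": 1},
    {"translation": [0.0945, -0.007, 0.08], "twist": [0, 0, -0.102], "fingers": 1},
    {"translation": [0.0945, -0.007, 0.13], "twist": [0, 0, -0.102], "fingers": 1},
    {"translation": [0.0945, -0.007, 0.13], "twist": [0, 0, -0.102], "fingers": 1}
  ]
}}

```text
time: 15.05
eef_pos: [0.4277, 0.3513, 0.1152]
tcp_rot: [0.791, 0.612, -0.004, -0.0]
contact_force: [0.0, 0.5, -0.1]
opening: 0.999
finger_force: 0.0
```

>>> {"fn": "arm_command", "kwargs": {
  "steps": [
    {"translation": [0, 0, 0], "twist": [0, 0, 0], "fingers": 1}
  ]
}}

```text
time: 15.18
eef_pos: [0.4309, 0.3537, 0.1204]
tcp_rot: [0.791, 0.612, 0.002, 0.0]
contact_force: [-0.1, 0.1, 0.9]
opening: 0.998
finger_force: 0.0
```

Run:
```python
from h import *
M=np.load("v7.npz")["M"];M1=np.load("v1.npz")["M"]
f=lambda x,y:(58+(y+.5)/6-.5,217+(x+.5)/6-.5)
g=lambda x,y:(130+(y+.5)/6.667-.5,225+(x+.5)/6.667-.5)
print("tri corners",[tri([M,M1],[f(*a),g(*b)]).round(4).tolist() for a,b in [((95,145),(722,100)),((345,118),(742,330)),((365,390),(497,352)),((130,415),(470,130))]])
cmd(.4295,.3528,.005,-14.5)
```

```text
tri corners [[0.4152, 0.3905, 0.2024], [0.4326, 0.384, 0.2214], [0.4281, 0.3648, 0.2201], [0.4103, 0.3688, 0.2037]]
t 15.175 pos [0.4309 0.3537 0.1204] psi -14.52 j1,j6 [29.  43.5] -> trans [-0.002  -0.0019  0.1539] twist z -0.0003 rows 2.0
```

Run:
```python
from h import *
M=np.load("v7.npz")["M"];M1=np.load("v1.npz")["M"]
f=lambda x,y:(58+(y+.5)/6-.5,217+(x+.5)/6-.5)
g=lambda x,y:(130+(y+.5)/6.667-.5,225+(x-400+.5)/6.667-.5)
print("tri corners",[tri([M,M1],[f(*a),g(*b)]).round(4).tolist() for a,b in [((95,145),(722,100)),((345,118),(742,330)),((365,390),(497,352)),((130,415),(470,130))]])
cmd(.4295,.3528,.005,-14.5)
```

```text
tri corners [[0.4157, 0.3787, 0.0523], [0.4545, 0.3683, 0.0534], [0.4432, 0.327, 0.0534], [0.4052, 0.3371, 0.0537]]
t 15.175 pos [0.4309 0.3537 0.1204] psi -14.52 j1,j6 [29.  43.5] -> trans [-0.002  -0.0019  0.1539] twist z -0.0003 rows 2.0
```

>>> {"fn": "arm_command", "kwargs": {
  "steps": [
    {"translation": [-0.001, -0.001, 0.07], "twist": [0, 0, 0], "fingers": 1},
    {"translation": [-0.001, -0.001, 0.1], "twist": [0, 0, 0], "fingers": 1},
    {"translation": [-0.001, -0.001, 0.12], "twist": [0, 0, 0], "fingers": 1},
    {"translation": [-0.001, -0.001, 0.13], "twist": [0, 0, 0], "fingers": 1},
    {"translation": [-0.001, -0.001, 0.13], "twist": [0, 0, 0], "fingers": 1}
  ]
}}

```text
time: 15.8
eef_pos: [0.4289, 0.3538, 0.0216]
tcp_rot: [0.79, 0.613, 0.001, 0.0]
contact_force: [-0.9, 0.5, -0.2]
opening: 0.997
finger_force: 0.0
```

Run:
```python
from h import *
cmd(.4295,.3528,.005,-14.5);print(get_state()["contact_force"])
```

```text
t 15.8 pos [0.4289 0.3538 0.0216] psi -14.42 j1,j6 [29.1 43.5] -> trans [-0.001   0.0011  0.0221] twist z 0.0013 rows 1.0
[-0.93744506  0.5053572  -0.18807686]
```

>>> {"fn": "arm_command", "kwargs": {
  "steps": [
    {"translation": [-0.001, 0, 0.012], "twist": [0, 0, 0], "fingers": 1},
    {"translation": [-0.001, 0, 0.022], "twist": [0, 0, 0], "fingers": 1},
    {"translation": [-0.001, 0, 0.022], "twist": [0, 0, 0], "fingers": 0.5},
    {"translation": [-0.001, 0, 0.022], "twist": [0, 0, 0], "fingers": 0},
    {"translation": [-0.001, 0, 0.022], "twist": [0, 0, 0], "fingers": -0.2}
  ],
  "grip_force": 60
}}

```text
time: 16.42
eef_pos: [0.4282, 0.3529, 0.0045]
tcp_rot: [0.79, 0.613, 0.0, 0.0]
contact_force: [-0.0, 0.5, 0.7]
opening: 0.624
finger_force: 64.5
```

>>> {"fn": "arm_command", "kwargs": {
  "steps": [
    {"translation": [0, 0, 0], "twist": [0, 0, 0], "fingers": -0.2},
    {"translation": [0, 0, 0], "twist": [0, 0, 0], "fingers": -0.2},
    {"translation": [0, 0, 0], "twist": [0, 0, 0], "fingers": -0.2}
  ]
}}

```text
time: 16.8
eef_pos: [0.4282, 0.3529, 0.0044]
tcp_rot: [0.79, 0.613, 0.0, 0.0]
contact_force: [0.6, 0.2, 1.4]
opening: 0.625
finger_force: 64.5
```

Run:
```python
from h import *
s=get_state();print(s["opening"],s["finger_force"],s["contact_force"],s["eef_pos"],s["tcp_rot"])
s["eef_pos"]=np.array(s["eef_pos"])
cmd(.5,.0,.31,30)
```

```text
0.6245531817388097 64.543297290802 [0.64578756 0.1846682  1.39306936] [0.42821791 0.35288578 0.00444799] [7.90257997e-01 6.12774152e-01 3.68256185e-04 3.22720468e-05]
t 16.8 pos [0.4282 0.3529 0.0044] psi -14.42 j1,j6 [29.  43.4] -> trans [-0.4316  0.2101 -0.4075] twist z -0.7403 rows 8.0
```

Gripped at opening 0.625, which is 53 mm. I'll lift and carry.

>>> {"fn": "arm_command", "kwargs": {
  "steps": [
    {"translation": [0, 0, -0.06], "twist": [0, 0, 0], "fingers": -0.2},
    {"translation": [0, 0, -0.14], "twist": [0, 0, 0], "fingers": -0.2},
    {"translation": [0, 0, -0.22], "twist": [0, 0, 0], "fingers": -0.2},
    {"translation": [0, 0, -0.3], "twist": [0, 0, 0], "fingers": -0.2},
    {"translation": [0, 0, -0.38], "twist": [0, 0, 0], "fingers": -0.2}
  ]
}}

```text
time: 17.42
eef_pos: [0.4271, 0.3522, 0.2899]
tcp_rot: [0.79, 0.613, -0.001, -0.0]
contact_force: [0.8, -0.2, -2.2]
opening: 0.62
finger_force: 64.3
```

>>> {"fn": "arm_command", "kwargs": {
  "steps": [
    {"translation": [-0.432, 0.21, 0], "twist": [0, 0, -0.72], "fingers": -0.2},
    {"translation": [-0.432, 0.21, 0], "twist": [0, 0, -0.72], "fingers": -0.2},
    {"translation": [-0.432, 0.21, 0], "twist": [0, 0, -0.72], "fingers": -0.2},
    {"translation": [-0.432, 0.21, 0], "twist": [0, 0, -0.72], "fingers": -0.2},
    {"translation": [-0.432, 0.21, 0], "twist": [0, 0, -0.72], "fingers": -0.2}
  ]
}}

```text
time: 18.05
eef_pos: [0.4846, 0.0724, 0.2881]
tcp_rot: [0.507, 0.862, -0.0, -0.001]
contact_force: [1.7, -0.3, -1.1]
opening: 0.621
finger_force: 64.2
```

Run:
```python
from h import *
s=get_state();print(s["opening"],s["finger_force"])
cmd(.592,-.245,.28,84.3);cmd(.51,-.02,.29,84.3)
```

```text
0.621357152082529 64.243723154068
t 18.05 pos [0.4846 0.0724 0.2881] psi 29.03 j1,j6 [ -3.4 -32.4] -> trans [-0.4396 -0.0803  0.0106] twist z -0.9211 rows 6.0
t 18.05 pos [0.4846 0.0724 0.2881] psi 29.03 j1,j6 [ -3.4 -32.4] -> trans [-0.1242 -0.0303 -0.0026] twist z -0.9211 rows 6.0
```

>>> {"fn": "arm_command", "kwargs": {
  "steps": [
    {"translation": [-0.4396, -0.0803, 0.01], "twist": [0, 0, -0.85], "fingers": -0.2},
    {"translation": [-0.4396, -0.0803, 0.01], "twist": [0, 0, -0.85], "fingers": -0.2},
    {"translation": [-0.4396, -0.0803, 0.01], "twist": [0, 0, -0.85], "fingers": -0.2},
    {"translation": [-0.4396, -0.0803, 0.01], "twist": [0, 0, -0.85], "fingers": -0.2},
    {"translation": [-0.4396, -0.0803, 0.01], "twist": [0, 0, -0.85], "fingers": -0.2}
  ]
}}

```text
time: 18.68
eef_pos: [0.5801, -0.2126, 0.2811]
tcp_rot: [0.086, 0.996, 0.001, -0.001]
contact_force: [1.5, 0.8, -1.2]
opening: 0.624
finger_force: 64.2
```

>>> {"fn": "arm_command", "kwargs": {
  "steps": [
    {"translation": [0, 0, 0], "twist": [0, 0, -0.07], "fingers": -0.2}
  ]
}}

```text
time: 18.8
eef_pos: [0.5799, -0.215, 0.2797]
tcp_rot: [0.053, 0.999, 0.0, -0.002]
contact_force: [0.3, 0.9, -1.8]
opening: 0.621
finger_force: 64.4
```

Run:
```python
from h import *
cmd(.592,-.245,.17,84.3)
```

```text
t 18.8 pos [ 0.5799 -0.215   0.2797] psi 83.87 j1,j6 [ -29.7 -113.6] -> trans [-0.0208 -0.0381  0.1462] twist z -0.0071 rows 2.0
```

>>> {"fn": "arm_command", "kwargs": {
  "steps": [
    {"translation": [-0.0208, -0.038, 0.05], "twist": [0, 0, -0.006], "fingers": -0.2},
    {"translation": [-0.0208, -0.038, 0.1], "twist": [0, 0, -0.006], "fingers": -0.2},
    {"translation": [-0.0208, -0.038, 0.145], "twist": [0, 0, -0.006], "fingers": -0.2},
    {"translation": [-0.0208, -0.038, 0.145], "twist": [0, 0, -0.006], "fingers": -0.2},
    {"translation": [-0.0208, -0.038, 0.145], "twist": [0, 0, -0.006], "fingers": -0.2}
  ]
}}

```text
time: 19.42
eef_pos: [0.5933, -0.2412, 0.1748]
tcp_rot: [0.049, 0.999, -0.0, 0.0]
contact_force: [0.3, -0.0, -1.8]
opening: 0.623
finger_force: 64.3
```

Run:
```python
from h import *
s,p,M=shot();np.savez("v8.npz",M=M,px=p["pixels"])
for q in ("rest_head","long_section"): print([(np.round(d["point"],1).tolist(),round(d["conf"],2)) for d in recognise(p,q)][:2])
cmd(.592,-.245,.145,84.3)
```

```text
[([268.3, 259.3], 0.81)]
[([184.2, 253.9], 0.67)]
t 19.575 pos [ 0.594  -0.2415  0.1763] psi 84.35 j1,j6 [ -31.2 -115.5] -> trans [ 0.0023 -0.0048  0.0417] twist z 0.0009 rows 1.0
```

>>> {"fn": "arm_command", "kwargs": {
  "steps": [
    {"translation": [0.002, -0.0045, 0.01], "twist": [0, 0, 0], "fingers": -0.2},
    {"translation": [0.002, -0.0045, 0.02], "twist": [0, 0, 0], "fingers": -0.2},
    {"translation": [0.002, -0.0045, 0.02], "twist": [0, 0, 0], "fingers": -0.2}
  ]
}}

```text
time: 19.95
eef_pos: [0.5903, -0.2438, 0.1574]
tcp_rot: [0.049, 0.999, 0.001, -0.001]
contact_force: [0.7, 0.0, -3.4]
opening: 0.615
finger_force: 64.4
```

Run:
```python
from h import *
cmd(.5918,-.2447,.125,84.3)
s,p,M=shot();cmd(.5918,-.2447,.125,84.3)
cv2.imwrite("pics/w9.png",cv2.resize(p["pixels"][110:260,160:360,::-1],(800,600),interpolation=cv2.INTER_CUBIC))
for n,z in (("seat",.115),("top",.139)): print(n,np.round(proj(M,(.592,-.2447,z)),1))
```

```text
t 19.95 pos [ 0.5903 -0.2438  0.1574] psi 84.33 j1,j6 [ -31.5 -115.9] -> trans [-0.0022 -0.001   0.0431] twist z 0.0005 rows 1.0
t 20.0 pos [ 0.5906 -0.244   0.1579] psi 84.33 j1,j6 [ -31.5 -115.9] -> trans [-0.0017 -0.0008  0.0439] twist z 0.0005 rows 1.0
seat [216.8 258.3]
top [232.  258.2]
```

View pics/w9.png

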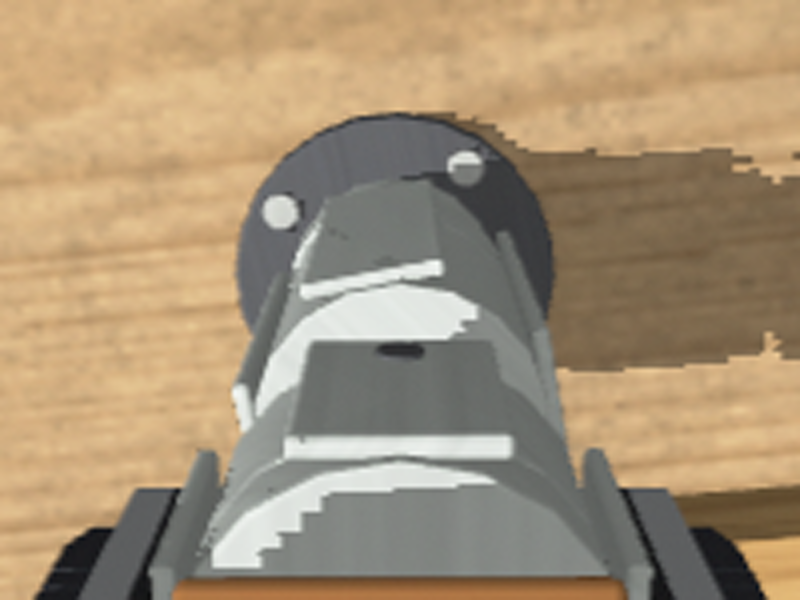

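The head sits square in the hand, with its flat edge at (398,445). The section below is in line at (395,280) and turned about 10° relative to it, as it should be for entry. I'll lower it.

>>> {"fn": "arm_command", "kwargs": {
  "steps": [
    {"translation": [-0.0015, -0.0008, 0.006], "twist": [0, 0, 0], "fingers": -0.2},
    {"translation": [-0.0015, -0.0008, 0.012], "twist": [0, 0, 0], "fingers": -0.2},
    {"translation": [-0.0015, -0.0008, 0.018], "twist": [0, 0, 0], "fingers": -0.2},
    {"translation": [-0.0015, -0.0008, 0.024], "twist": [0, 0, 0], "fingers": -0.2},
    {"translation": [-0.0015, -0.0008, 0.03], "twist": [0, 0, 0], "fingers": -0.2}
  ]
}}

```text
time: 20.62
eef_pos: [0.5921, -0.2449, 0.1359]
tcp_rot: [0.049, 0.999, 0.0, -0.0]
contact_force: [-0.3, 0.1, -1.8]
opening: 0.619
finger_force: 64.4
```

Run:
```python
from h import *
cmd(.5918,-.2447,.1194,84.3);s=get_state();print(s["contact_force"],s["wrist_torque"])
```

```text
t 20.625 pos [ 0.5921 -0.2449  0.1359] psi 84.35 j1,j6 [ -31.5 -115.9] -> trans [0.0004 0.0002 0.022 ] twist z 0.0008 rows 1.0
[-0.29582154  0.06116289 -1.81673635] [-0.00466934  0.01662581  0.00847944]
```

>>> {"fn": "arm_command", "kwargs": {
  "steps": [
    {"translation": [0, 0, 0.005], "twist": [0, 0, 0], "fingers": -0.2},
    {"translation": [0, 0, 0.01], "twist": [0, 0, 0], "fingers": -0.2},
    {"translation": [0, 0, 0.015], "twist": [0, 0, 0], "fingers": -0.2},
    {"translation": [0, 0, 0.019], "twist": [0, 0, 0], "fingers": -0.2},
    {"translation": [0, 0, 0.0215], "twist": [0, 0, 0], "fingers": -0.2}
  ]
}}

```text
time: 21.25
eef_pos: [0.5921, -0.2449, 0.1199]
tcp_rot: [0.049, 0.999, 0.0, -0.0]
contact_force: [0.4, -0.2, -1.1]
opening: 0.621
finger_force: 64.4
```

Run:
```python
from h import *
cmd(.5918,-.2447,.1194,4.3);s=get_state();print(s["contact_force"],s["wrist_torque"])
```

```text
t 21.25 pos [ 0.5921 -0.2449  0.1199] psi 84.34 j1,j6 [ -31.5 -115.9] -> trans [0.0004 0.0002 0.0007] twist z 1.334 rows 8.0
[ 0.43932803 -0.20681777 -1.13968739] [ 0.06446289 -0.02281702  0.01292958]
```

>>> {"fn": "arm_command", "kwargs": {
  "steps": [
    {"translation": [0, 0, 0.0006], "twist": [0, 0, 0.1], "fingers": -0.2},
    {"translation": [0, 0, 0.0006], "twist": [0, 0, 0.25], "fingers": -0.2},
    {"translation": [0, 0, 0.0006], "twist": [0, 0, 0.4], "fingers": -0.2},
    {"translation": [0, 0, 0.0006], "twist": [0, 0, 0.55], "fingers": -0.2},
    {"translation": [0, 0, 0.0006], "twist": [0, 0, 0.7], "fingers": -0.2}
  ]
}}

```text
time: 21.88
eef_pos: [0.5922, -0.2449, 0.1198]
tcp_rot: [0.406, 0.914, -0.0, 0.0]
contact_force: [-0.8, 0.3, -1.7]
opening: 0.622
finger_force: 64.4
```

>>> {"fn": "arm_command", "kwargs": {
  "steps": [
    {"translation": [0, 0, 0], "twist": [0, 0, 0.15], "fingers": -0.2},
    {"translation": [0, 0, 0], "twist": [0, 0, 0.3], "fingers": -0.2},
    {"translation": [0, 0, 0], "twist": [0, 0, 0.45], "fingers": -0.2},
    {"translation": [0, 0, 0], "twist": [0, 0, 0.57], "fingers": -0.2},
    {"translation": [0, 0, 0], "twist": [0, 0, 0.62], "fingers": -0.2}
  ]
}}

```text
time: 22.5
eef_pos: [0.5922, -0.245, 0.1198]
tcp_rot: [0.675, 0.737, -0.0, 0.0]
contact_force: [-0.7, -0.3, -2.2]
opening: 0.621
finger_force: 64.4
```

Run:
```python
from h import *
cmd(.5918,-.2447,.1194,4.3);s=get_state();print(s["contact_force"],s["wrist_torque"])
```

```text
t 22.5 pos [ 0.5922 -0.245   0.1198] psi 5.03 j1,j6 [-31.5 -36.6] -> trans [ 0.0004 -0.0005  0.0005] twist z 0.0121 rows 1.0
[-0.71331659 -0.28752893 -2.21874674] [-0.07993487  0.12471672  0.02273609]
```

>>> {"fn": "arm_command", "kwargs": {
  "steps": [
    {"translation": [0, 0, 0], "twist": [0, 0, 0.015], "fingers": -0.2},
    {"translation": [0, 0, 0], "twist": [0, 0, 0.03], "fingers": -0.2},
    {"translation": [0, 0, 0], "twist": [0, 0, 0.045], "fingers": -0.2},
    {"translation": [0, 0, 0], "twist": [0, 0, 0.045], "fingers": -0.2}
  ]
}}

```text
time: 23.0
eef_pos: [0.592, -0.245, 0.1198]
tcp_rot: [0.692, 0.722, -0.0, -0.0]
contact_force: [-1.8, 0.8, -1.5]
opening: 0.62
finger_force: 64.4
```

Run:
```python
from h import *
cmd(.5918,-.2447,.1194,4.3);s=get_state();print(s["contact_force"],s["wrist_torque"])
```

```text
t 23.0 pos [ 0.592  -0.245   0.1198] psi 2.45 j1,j6 [-31.5 -34. ] -> trans [ 0.0004 -0.0002  0.0005] twist z -0.0308 rows 1.0
[-1.83957751  0.78859298 -1.52666461] [-0.00228612  0.30474676  0.03873227]
```

>>> {"fn": "arm_command", "kwargs": {
  "steps": [
    {"translation": [0, 0, 0], "twist": [0, 0, 0.015], "fingers": -0.2},
    {"translation": [0, 0, 0], "twist": [0, 0, 0.03], "fingers": -0.2},
    {"translation": [0, 0, 0], "twist": [0, 0, 0.03], "fingers": -0.2}
  ]
}}

```text
time: 23.38
eef_pos: [0.592, -0.245, 0.1198]
tcp_rot: [0.703, 0.711, -0.0, -0.0]
contact_force: [-1.8, -0.7, -0.4]
opening: 0.621
finger_force: 64.6
```

Run:
```python
from h import *
cmd(.5918,-.2447,.1194,4.3);s=get_state();print(s["contact_force"],s["wrist_torque"])
```

```text
t 23.375 pos [ 0.592  -0.245   0.1198] psi 0.68 j1,j6 [-31.5 -32.2] -> trans [ 0.0004 -0.0003  0.0005] twist z -0.0603 rows 1.0
[-1.78808503 -0.72951322 -0.42932544] [-0.09999681  0.46726578  0.35768506]
```

>>> {"fn": "arm_command", "kwargs": {
  "steps": [
    {"translation": [0, 0, 0], "twist": [0, 0, 0.015], "fingers": -0.2},
    {"translation": [0, 0, 0], "twist": [0, 0, 0.02], "fingers": -0.2},
    {"translation": [0, 0, 0], "twist": [0, 0, 0.02], "fingers": -0.2}
  ]
}}

```text
time: 23.75
eef_pos: [0.5921, -0.245, 0.1198]
tcp_rot: [0.71, 0.704, -0.0, 0.0]
contact_force: [-3.0, -0.4, -0.7]
opening: 0.621
finger_force: 64.7
```

Run:
```python
from h import *
cmd(.5918,-.2447,.1194,4.3);s=get_state();print(s["contact_force"],s["wrist_torque"])
```

```text
t 23.75 pos [ 0.5921 -0.245   0.1198] psi -0.53 j1,j6 [-31.5 -31. ] -> trans [ 0.0004 -0.0004  0.0006] twist z -0.0805 rows 1.0
[-2.99528397 -0.39995485 -0.66214156] [-0.17401455  0.48997962  0.57230322]
```

The torque is rising against the stop, so the head is locked. I'll relax, release and back off upward.

>>> {"fn": "arm_command", "kwargs": {
  "steps": [
    {"translation": [0, 0, 0], "twist": [0, 0, -0.012], "fingers": -0.2},
    {"translation": [0, 0, 0], "twist": [0, 0, -0.012], "fingers": 0.5},
    {"translation": [0, 0, 0], "twist": [0, 0, -0.012], "fingers": 1},
    {"translation": [0, 0, 0], "twist": [0, 0, -0.012], "fingers": 1},
    {"translation": [0, 0, 0], "twist": [0, 0, -0.012], "fingers": 1}
  ]
}}

```text
time: 24.38
eef_pos: [0.5924, -0.2449, 0.1198]
tcp_rot: [0.706, 0.708, 0.0, 0.0]
contact_force: [-0.2, 0.1, -0.1]
opening: 1.002
finger_force: 0.0
```

>>> {"fn": "arm_command", "kwargs": {
  "steps": [
    {"translation": [0, 0, -0.04], "twist": [0, 0, 0], "fingers": 1},
    {"translation": [0, 0, -0.1], "twist": [0, 0, 0], "fingers": 1},
    {"translation": [0, 0, -0.16], "twist": [0, 0, 0], "fingers": 1},
    {"translation": [0, 0, -0.2], "twist": [0, 0, 0], "fingers": 1},
    {"translation": [0, 0, -0.2], "twist": [0, 0, 0], "fingers": 1}
  ]
}}

```text
time: 25.0
eef_pos: [0.5936, -0.2457, 0.2737]
tcp_rot: [0.706, 0.708, 0.001, 0.004]
contact_force: [0.0, 0.1, 0.2]
opening: 0.996
finger_force: 0.0
```

Run:
```python
from h import *
s,p,M=shot();S=read_camera("scene")
print(s["contact_force"],s["opening"]);cmd(.592,-.245,.27)
f=lambda a,W:cv2.resize(a[...,::-1],W,interpolation=cv2.INTER_CUBIC)
cv2.imwrite("pics/w10.png",np.hstack([f(p["pixels"][80:240,180:340],(450,450)),f(S["pixels"][170:270,295:372],(350,450))]))
```

```text
[0.01863004 0.05656549 0.15093904] 0.9963839278732465
t 25.1 pos [ 0.5918 -0.2447  0.2686] psi 0.16 j1,j6 [-31.5 -31.7] -> trans [-0.0005  0.0002 -0.0018] twist z 0.0 rows 1.0
```

View pics/w10.png

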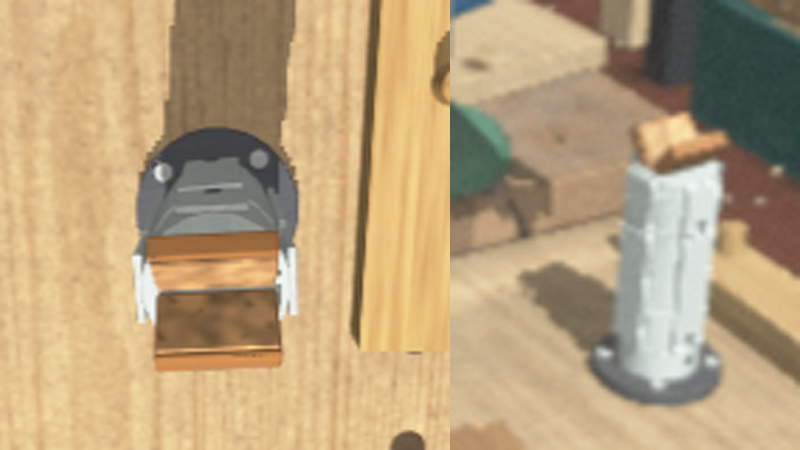

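The pillar stands upright: V-rest on section on foot, with the index dots in one column at about (700,230) and (692,350) in the right-hand crop. The hand is clear of it, so I'm handing in.

```bash
python3 -c "
from plant import *
print(sign_off())"
```

```text
the job is handed in; nothing more can be done
None
```

The pillar is built and handed in: the long section is locked on the foot and the V-rest is locked on top, both turned clockwise to the hard stop with the index dots in line, and I moved nothing else.

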